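# Nudge the brass nut into the specimen pocket

### The arm

A 7-joint arm with a two-finger parallel gripper is mounted at the origin on a cart in front of the work surface, level with it; the furniture and walls round the work are solid. World frame = base frame: x ahead of the robot, y to its left, z up, the work surface at z = 0. Lengths are in m, angles in rad, forces in N, time in s.
With the tool pointing down it reaches from about 0.425 to 0.975 m from the base axis. Payload 16.7 kg.
Tool frame: the origin (TCP) lies on the centre line of the jaws, within the pads' length; the fingertips stand 11 mm ahead of it and the grasp point (between the pads) lies 8 mm behind it; z points along the fingers, y is the line along which they close (so a half turn about z gives the same grasp; the last joint's range is limited). The gripper opens to 85 mm and grips with 20 to 120 N. Pads are 22 mm wide; open, the fingers measure 114 mm over their backs; the gripper's body (76 mm by 85 mm) begins 54 mm behind the grasp point. The pads swing forward as they close: fully open they stand 13 mm farther back than shut.
Start: joints at [-1.498, 0.426, 0.074, 1.606, -0.034, 1.111, -0.067], TCP at [0.149, 0.658, 0.242] pointing down, gripper open.
Joint ranges: [-2.85, 2.85], [-0.5, 2.14], [-1.23, 1.37], [0.21, 2.46], [-1.02, 4.16], [0.16, 2.05], [-2.73, 2.73]. Speed limits (rad/s): [1.89, 1.89, 2.39, 2.39, 3.01, 3.01, 3.01].

### API

Orientations are given as a unit quaternion [w, x, y, z].
In Python, from cell import env gives the robot as it stands.
- The arm moves only by the tool carry_out, never from a script. Its argument "increments" is a list of rows, each a list of 7 numbers: the finger opening in m, from 0 to 0.0854, then the shift along the tool's x, y, z in m, then the turn, a rotation vector about the tool's x, y, z in rad. A call has exactly 5 rows; each row shifts and turns the commanded pose from where the row before left it, along the tool's axes as they then stand; what a row does not reach is not made up. A row lasts 1/10 s, in which the tool goes at most 50 mm and 8.59 degrees, less where a joint would pass 70% of its speed; a pose out of reach is approached as far as the arm can. A call is refused whole if a number of a shift passes 0.05 or a number of a turn 0.15, either way. A call with a gripper value outside its range is refused whole. The fingers move at their own pace and stop on an object; "force" is the grip in N (left out, the last holds). Time passes only in rows, so rows that do not move let the fingers close, or fill a call up. It gives the time, the measured TCP pose, the force and the opening at its end, in the units of the state.
- env.get_obs(): the state, without advancing time (a new reading comes with each control period).
- env.snapshot(name): name is "scene" or "top"; returns (picture, depth): 420x560x3 uint8, blue, green, red; 420x560 float32, m along the optical axis (not along the pixel's ray), 0 where there is no reading.
- env.calibration(name): a dict with "camera_matrix" (3x3 intrinsics, pixels), "D" ([k1, k2, p1, p2, k3] as OpenCV has them; the pictures are not rectified), "extrinsics" (4x4, takes a point from camera to world coordinates). Camera axes: x right, y up, looking along -z (the intrinsics and any distortion apply to the point x, -y, -z); pixel columns grow to the right and rows downward; lengths in m; the calibration is good to about 2 mm. A picture is of the moment at which its call begins. calibration takes no time and is no camera call.
- env.finish_job(): hands the job in, once; it reports no verdict.
The state is a dict: "time": time; "joint_positions": joint angles; "joint_vel": joint speeds; "joint_torque": joint torques, N m; "eef_pos": TCP position; "tcp_rot": TCP orientation; "wrist_force": force on the tool from outside, world axes, zero at the start; "torque": the same for the moment, N m; "gripper_width": finger opening in m.
Only numpy, scipy, OpenCV 4.12 (cv2) and the standard library are available. Lean on these libraries where they do the work, as an engineer would, in place of code of your own. Each camera call takes 0.05 s, during which the arm holds its last target. There are 200 camera calls.

### The job

The brass nut is the next specimen for the torsion tester. Nudge it across the white specimen plate, without picking it up, until it drops into the plate's round pocket and lies flat in it; leave the steel and black nuts where they are.

Things in the scene. Friction and masses are not known exactly. Their poses are not given: they have to be found in the camera images.
- brass_nut_center (a point): centre (half-way up) of the loose yellow brass hexagon nut, lying flat on the white plate: 36 mm across flats, 41.6 mm across corners, 19 mm high, 23 mm bore, about 0.1 kg; z axis along its bore. This is the nut to move. It slides and stops when the push stops
- pocket (a point): centre of the dark floor of the round pocket, 60 mm across and 7 mm deep, upright walls, in the white plate. The plate is fixed, 250 x 240 x 16 mm, its top 16 mm above the worktop and 7 mm above this point, which lies 65 mm to the +y side of its middle. Axes: the plate's (x along the 250 mm, z up); the nuts lie in a row along x, about 80 mm apart, some 115 mm to the -y side of the pocket
- steel_nut_center (a point): centre (half-way up) of the loose bright grey steel hexagon nut, lying flat on the white plate: 36 mm across flats, 41.6 mm across corners, 19 mm high, 23 mm bore, about 0.1 kg; z axis along its bore. To be left alone
- black_nut_center (a point): centre (half-way up) of the loose black hexagon nut, lying flat on the white plate: 36 mm across flats, 41.6 mm across corners, 19 mm high, 23 mm bore, about 0.1 kg; z axis along its bore. To be left alone
Not all that is in view belongs to the job. Of the things that look like the part that bears brass_nut_center, the smallest one is meant.

How it is judged:
By the outcome, as a careful person would: the job done as asked, in the order asked, and still so for the second after the job is handed in, with the robot touching nothing.
It also fails if it takes over 29 s, if anything falls off the work surface, if the arm or the gripper's body presses on something with over 40 N, if the wrist force passes 120 N, or if a joint passes its speed limit or range.

## Working session

There is one attempt and no reset: what is moved stays moved. The work goes in short steps, Python scripts to look and compute and a tool call to move; the robot and the scene stay as the last step left them, time stands still between calls to the robot, and variables do not carry over. Pictures are saved under pics/ and viewed, on a budget of 10 in all, crops included, one or two more only if the job needs it, and the job is handed in when it is done.

Besides the shell and the picture viewer there is one more tool, called by a JSON object that holds its "fn" and its "kwargs". carry_out: Moves the arm, as the interface text tells. Its arguments: {"type":"object","properties":{"increments":{"type":"array"},"force":{"type":"number"}},"required":["increments"]}

```bash
ls; mkdir -p pics
python3 - <<'E'
from cell import env
import cv2,numpy as np
np.set_printoptions(precision=4,suppress=True)
o=env.get_obs(); print(o['time'],o['eef_pos'],o['tcp_rot'],o['gripper_width'],o['wrist_force'])
for n in('scene','top'):
    p,d=env.snapshot(n); cv2.imwrite(f'pics/{n}0.png',p); np.save(f'pics/{n}0.npy',d)
    c=env.calibration(n); print(n,c)
E
```

```text
pics
0.0 [0.1491 0.6579 0.2416] [-0.      0.1112  0.9938 -0.0007] 0.08510497589351465 [ 0.3961  0.6624 -0.1602]
scene {'camera_matrix': array([[475.7272,   0.    , 274.8427],
       [  0.    , 475.7272, 211.4706],
       [  0.    ,   0.    ,   1.    ]]), 'D': array([-0.1498,  0.    ,  0.    ,  0.    ,  0.    ]), 'extrinsics': array([[-0.8659,  0.3436, -0.3634,  0.2114],
       [-0.4997, -0.5644,  0.6571,  0.5405],
       [ 0.0207,  0.7506,  0.6604,  0.7065],
       [ 0.    ,  0.    ,  0.    ,  1.    ]])}
top {'camera_matrix': array([[411.0844,   0.    , 284.3416],
       [  0.    , 411.0844, 204.7646],
       [  0.    ,   0.    ,   1.    ]]), 'D': array([-0.0903,  0.    ,  0.    ,  0.    ,  0.    ]), 'extrinsics': array([[ 0.0233,  0.9985, -0.0501,  0.5196],
       [-0.9993,  0.0218, -0.0306, -0.0998],
       [-0.0295,  0.0508,  0.9983,  0.9648],
       [ 0.    ,  0.    ,  0.    ,  1.    ]])}
```

View pics/top0.png

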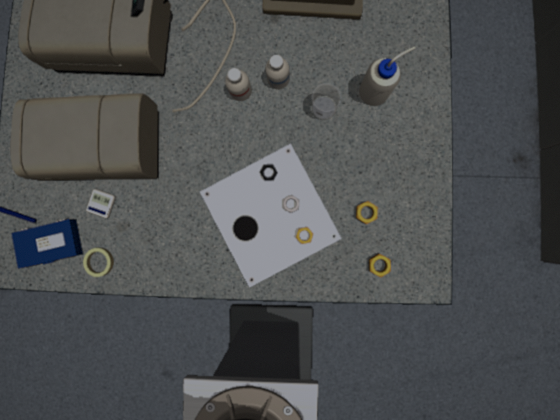

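View pics/scene0.png

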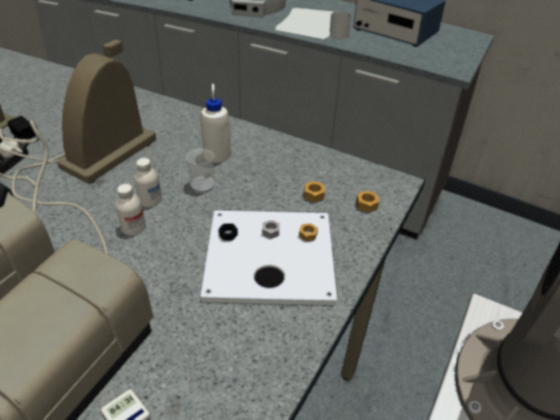

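The top view shows the plate with the brass nut at about (304,235), steel at (290,204), black at (268,173) and the pocket at (245,228). The two large yellow nuts are off the plate at (367,212) and (380,265).

```bash
cat > h.py <<'E'
from cell import env
import cv2,numpy as np
np.set_printoptions(precision=4,suppress=True)
def ray(n,uv,z):
    c=env.calibration(n);K,D,T=c['camera_matrix'],c['D'],c['extrinsics']
    p=cv2.undistortPoints(np.array([[uv]],float),K,D)[0,0]
    d=T[:3,:3]@np.array([p[0],-p[1],-1]); o=T[:3,3]
    return o+d*(z-o[2])/d[2]
def crop(n,img,r,k,out):
    x0,y0,x1,y1=r; cv2.imwrite(out,cv2.resize(img[y0:y1,x0:x1],None,fx=k,fy=k,interpolation=cv2.INTER_CUBIC))
E
python3 - <<'E'
from h import *
for n,pts in {'top':dict(brass=(304,235,.035),steel=(290.5,204,.035),black=(268.5,173,.035),pocket=(245.5,228,.016),h1=(207,194,.016),h2=(289,151,.016),h3=(334,237,.016),h4=(251,279,.016)),
 'scene':dict(brass=(309,231,.035),steel=(271,228,.035),black=(228,231,.03),pocket=(269,276,.016))}.items():
    for k,(u,v,z) in pts.items(): print(n,k,ray(n,(u,v),z))
crop('top',cv2.imread('pics/top0.png'),(195,140,350,290),5,'pics/topc.png')
E
```

```text
top brass [ 0.499  -0.1173  0.035 ]
top steel [ 0.5683 -0.0852  0.035 ]
top black [ 0.638  -0.0335  0.035 ]
top pocket [0.5115 0.0179 0.016 ]
top h1 [0.5885 0.1105 0.016 ]
top h2 [ 0.6929 -0.0787  0.016 ]
top h3 [ 0.4956 -0.1867  0.016 ]
top h4 [0.3943 0.0021 0.016 ]
scene brass [ 0.4909 -0.1116  0.035 ]
scene steel [ 0.562 -0.079  0.035]
scene black [ 0.6356 -0.03    0.03  ]
scene pocket [0.5077 0.0207 0.016 ]
```

View pics/topc.png

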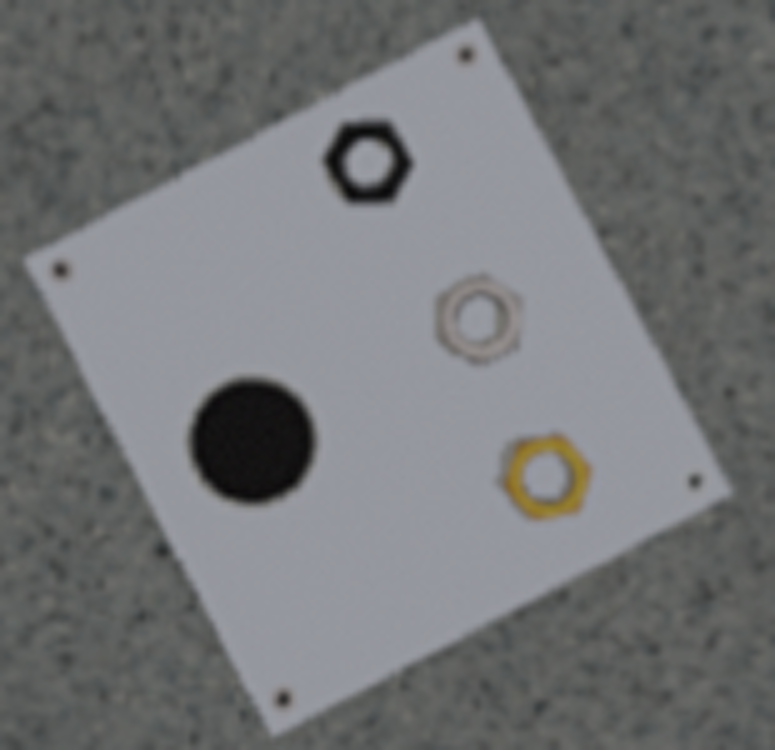

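The crop confirms brass centre at crop (548,477), with a corner pointing almost along ±y, and the pocket at (253,440). I'll push with the two fingers slightly apart, so they straddle the rear corner and centre it.

```bash
cat >> h.py <<'E'
from scipy.spatial.transform import Rotation as R
def plan(p,head,n):
    """rows in tool axes to reach p with tool x heading (deg), tool pointing down"""
    o=env.get_obs(); w=o['tcp_rot']; r=R.from_quat([w[1],w[2],w[3],w[0]]); x=np.array(o['eef_pos'])
    t=R.from_euler('z',head,degrees=True)*R.from_euler('x',180,degrees=True)
    dv=(r.inv()*t).as_rotvec()/n; s=(np.array(p)-x)/n
    for i in range(n):
        print(np.round(r.inv().apply(s),3),np.round(dv,3)); r=r*R.from_rotvec(dv)
E
python3 - <<'E'
from h import *
d=np.load('pics/top0.npy');c=env.calibration('top');T=c['extrinsics']
for nm,(x0,y0,x1,y1) in dict(bag=(15,95,158,178),bag2=(25,0,165,72),box=(12,220,80,265),meas=(85,190,115,215),rest=(160,60,450,290)).items():
    v,u=np.mgrid[y0:y1,x0:x1]; dd=d[y0:y1,x0:x1]
    q=cv2.undistortPoints(np.stack([u,v],-1).reshape(-1,1,2).astype(float),c['camera_matrix'],c['D'])[:,0]
    P=(np.c_[q[:,0],-q[:,1],-np.ones(len(q))]*dd.reshape(-1,1))@T[:3,:3].T+T[:3,3]
    P=P[dd.ravel()>0]; i=P[:,2]>.02; print(nm,'zmax',np.percentile(P[:,2],99.5),'xmin',P[i,0].min(),'y',P[i,1].min(),P[i,1].max())
plan([.40,.36,.26],125,10)
E
```

```text
bag zmax 0.16611350171367525 xmin 0.610221188120651 y 0.22028391152328147 0.508635310342118
bag2 zmax 0.1931900743661035 xmin 0.8647836656044117 y 0.20956153920861093 0.5166301431538473
box zmax 0.03911020136311111 xmin 0.409908579068967 y 0.4161047713815823 0.5853804948777114
meas zmax 0.021785341171523975 xmin 0.5355853958783292 y 0.34789968422566786 0.40030622604748856
rest zmax 0.13700709757038942 xmin 0.3925898631144309 y -0.31574027902760415 0.2336049935172237
[-0.031 -0.024 -0.002] [-0.     0.     0.074]
[-0.033 -0.021 -0.002] [-0.     0.     0.074]
[-0.034 -0.019 -0.002] [-0.     0.     0.074]
[-0.035 -0.016 -0.002] [-0.     0.     0.074]
[-0.037 -0.013 -0.002] [-0.     0.     0.074]
[-0.037 -0.011 -0.002] [-0.     0.     0.074]
[-0.038 -0.008 -0.002] [-0.     0.     0.074]
[-0.039 -0.005 -0.002] [-0.     0.     0.074]
[-0.039 -0.002 -0.002] [-0.     0.     0.074]
[-0.039  0.001 -0.002] [-0.     0.     0.074]
```

Path clear at height 0.24. Move with the fingers set to 18 mm.

{"fn": "carry_out", "kwargs": {"increments": [[0.018,-0.031,-0.024,0,0,0,0.074],[0.018,-0.033,-0.021,0,0,0,0.074],[0.018,-0.034,-0.019,0,0,0,0.074],[0.018,-0.035,-0.016,0,0,0,0.074],[0.018,-0.037,-0.013,0,0,0,0.074]], "force": 20}}

```text
time: 0.6
eef_pos: [0.2754, 0.5077, 0.2421]
tcp_rot: [-0.0, 0.293, 0.956, -0.0]
wrist_force: [0.8, 1.7, 0.1]
gripper_width: 0.0179
```

{"fn": "carry_out", "kwargs": {"increments": [[0.018,-0.037,-0.011,0,0,0,0.074],[0.018,-0.038,-0.008,0,0,0,0.074],[0.018,-0.039,-0.005,0,0,0,0.074],[0.018,-0.039,-0.002,0,0,0,0.074],[0.018,-0.039,0.001,0,0,0,0.074]]}}

```text
time: 1.1
eef_pos: [0.4009, 0.3587, 0.2422]
tcp_rot: [-0.0, 0.464, 0.886, -0.0]
wrist_force: [0.6, 0.8, 0.4]
gripper_width: 0.0181
```

Run:
```python
from h import *
plan([.488,-.185,.2],84.5,15)
```

```text
[-0.033 -0.016  0.003] [-0.     0.     0.047]
[-0.034 -0.014  0.003] [-0.     0.     0.047]
[-0.034 -0.013  0.003] [-0.     0.     0.047]
[-0.035 -0.011  0.003] [-0.     0.     0.047]
[-0.035 -0.009  0.003] [-0.     0.     0.047]
[-0.036 -0.008  0.003] [-0.     0.     0.047]
[-0.036 -0.006  0.003] [-0.     0.     0.047]
[-0.036 -0.004  0.003] [-0.     0.     0.047]
[-0.037 -0.003  0.003] [-0.     0.     0.047]
[-0.037 -0.001  0.003] [-0.     0.     0.047]
[-0.037  0.001  0.003] [-0.     0.     0.047]
[-0.037  0.002  0.003] [-0.     0.     0.047]
[-0.036  0.004  0.003] [-0.     0.     0.047]
[-0.036  0.006  0.003] [-0.     0.     0.047]
[-0.036  0.008  0.003] [-0.     0.     0.047]
```

{"fn": "carry_out", "kwargs": {"increments": [[0.018,-0.033,-0.016,0.003,0,0,0.047],[0.018,-0.034,-0.014,0.003,0,0,0.047],[0.018,-0.034,-0.013,0.003,0,0,0.047],[0.018,-0.035,-0.011,0.003,0,0,0.047],[0.018,-0.035,-0.009,0.003,0,0,0.047]]}}

```text
time: 1.6
eef_pos: [0.4294, 0.1782, 0.2271]
tcp_rot: [-0.0, 0.565, 0.825, -0.0]
wrist_force: [1.1, 0.8, -0.7]
gripper_width: 0.018
```

{"fn": "carry_out", "kwargs": {"increments": [[0.018,-0.036,-0.008,0.003,0,0,0.047],[0.018,-0.036,-0.006,0.003,0,0,0.047],[0.018,-0.036,-0.004,0.003,0,0,0.047],[0.018,-0.037,-0.003,0.003,0,0,0.047],[0.018,-0.037,-0.001,0.003,0,0,0.047]]}}

```text
time: 2.1
eef_pos: [0.4583, -0.0031, 0.2122]
tcp_rot: [-0.0, 0.657, 0.754, 0.0]
wrist_force: [1.3, 0.2, -1.4]
gripper_width: 0.0179
```

{"fn": "carry_out", "kwargs": {"increments": [[0.018,-0.037,0.001,0.003,0,0,0.047],[0.018,-0.037,0.002,0.003,0,0,0.047],[0.018,-0.036,0.004,0.003,0,0,0.047],[0.018,-0.036,0.006,0.003,0,0,0.047],[0.018,-0.036,0.008,0.003,0,0,0.047]]}}

```text
time: 2.6
eef_pos: [0.4875, -0.1843, 0.1971]
tcp_rot: [-0.0, 0.741, 0.671, 0.0]
wrist_force: [0.8, 1.6, -0.1]
gripper_width: 0.0182
```

Run:
```python
from h import *
plan([.488,-.185,.05],84.5,5)
```

```text
[-0.     0.     0.029] [-0.    -0.    -0.001]
[-0.     0.     0.029] [-0.    -0.    -0.001]
[-0.     0.     0.029] [-0.    -0.    -0.001]
[-0.     0.     0.029] [-0.    -0.    -0.001]
[-0.     0.     0.029] [-0.    -0.    -0.001]
```

{"fn": "carry_out", "kwargs": {"increments": [[0.018,0,0,0.029,0,0,0],[0.018,0,0,0.029,0,0,0],[0.018,0,0,0.029,0,0,0],[0.018,0,0,0.029,0,0,0],[0.018,0,0,0.026,0,0,0]]}}

```text
time: 3.1
eef_pos: [0.4871, -0.1828, 0.0537]
tcp_rot: [-0.0, 0.741, 0.672, -0.0]
wrist_force: [0.1, -0.4, 1.0]
gripper_width: 0.018
```

Run:
```python
from h import *
p,_=env.snapshot('scene'); crop('s',p,(190,190,350,310),5,'pics/s1.png')
```

```text
(no output)
```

View pics/s1.png

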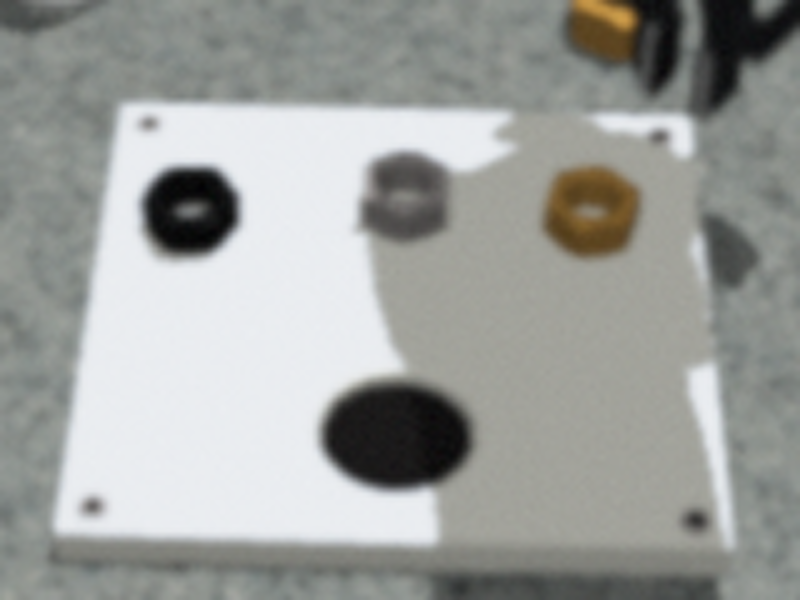

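The fingertips show at crop (650,90) and (708,108), behind the brass nut at (592,212). Next I'll check tip height from these pixels.

Run:
```python
from h import *
for uv in((650,90),(708,108)):
  q=(190+uv[0]/5,190+uv[1]/5)
  for z in(.025,.035,.045): print(uv,z,ray('scene',q,z)[:2])
print('brass',ray('scene',(190+592/5,190+195/5),.035),ray('scene',(190+592/5,190+215/5),.0255))
print('pocket',ray('scene',(190+397/5,190+432/5),.016))
```

```text
(650, 90) 0.025 [ 0.5074 -0.1992]
(650, 90) 0.035 [ 0.5031 -0.1884]
(650, 90) 0.045 [ 0.4987 -0.1775]
(708, 108) 0.025 [ 0.4804 -0.2017]
(708, 108) 0.035 [ 0.4765 -0.1908]
(708, 108) 0.045 [ 0.4725 -0.1799]
brass [ 0.4946 -0.1163  0.035 ] [ 0.4932 -0.1149  0.0255]
pocket [0.5066 0.0211 0.016 ]
```

{"fn": "carry_out", "kwargs": {"increments": [[0.018,0,0.002,0.008,0,0,0],[0.018,0,0,0.008,0,0,0],[0.018,0,0,0.006,0,0,0],[0.018,0,0,0,0,0,0],[0.018,0.01,0,0,0,0,0]]}}

```text
time: 3.65
eef_pos: [0.4907, -0.174, 0.0339]
tcp_rot: [0.0, 0.741, 0.671, 0.0]
wrist_force: [0.8, 0.0, 1.0]
gripper_width: 0.0179
```

{"fn": "carry_out", "kwargs": {"increments": [[0.018,0.01,0,0,0,0,0],[0.018,0.01,0,0,0,0,0],[0.018,0.007,0,0,0,0,0],[0.018,0.006,0,0,0,0,0],[0.018,0.006,0,0,0,0,0]]}}

```text
time: 4.15
eef_pos: [0.4945, -0.1338, 0.0334]
tcp_rot: [0.0, 0.74, 0.672, -0.0]
wrist_force: [-0.4, -0.5, 0.1]
gripper_width: 0.0181
```

{"fn": "carry_out", "kwargs": {"increments": [[0.018,0.007,0,0,0,0,0],[0.018,0.008,0,0,0,0,0],[0.018,0.009,0,0,0,0,0],[0.018,0.009,0,0,0,0,0],[0.018,0.007,0,0,0,0,0]]}}

```text
time: 4.65
eef_pos: [0.4983, -0.0935, 0.0333]
tcp_rot: [-0.0, 0.74, 0.672, -0.0]
wrist_force: [-0.6, -0.3, 0.1]
gripper_width: 0.0182
```

Run:
```python
from h import *
p,_=env.snapshot('scene'); crop('s',p,(190,190,350,310),5,'pics/s2.png')
```

```text
(no output)
```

View pics/s2.png

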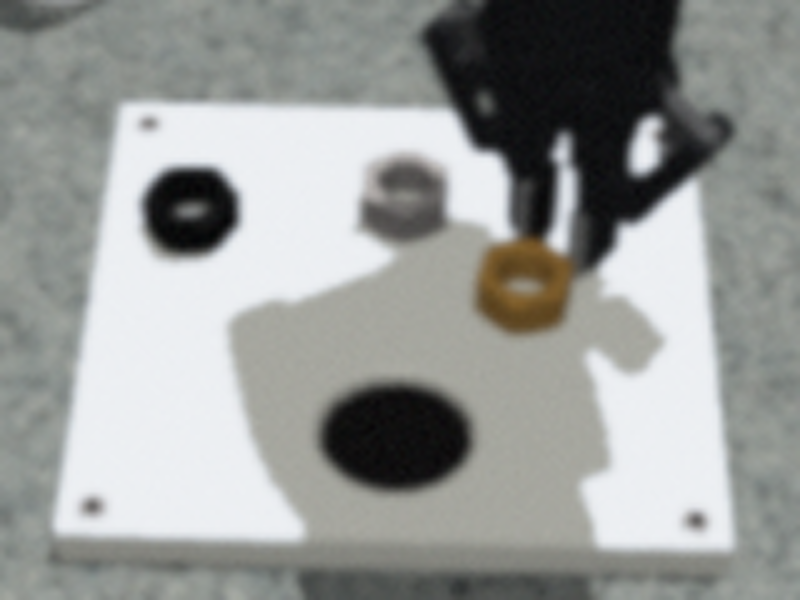

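The brass nut has moved to about (525,270) top centre, with both fingers behind it. The steel and black nuts haven't moved.

Run:
```python
from h import *
n=ray('scene',(190+525/5,190+270/5),.035);p=ray('scene',(190+397/5,190+434/5),.016);t=np.array(env.get_obs()['eef_pos'])
print(n,p,t); 
for v in(n-t,p-n): print(np.degrees(np.arctan2(v[1],v[0])),np.hypot(*v[:2]))
```

```text
[ 0.4978 -0.0638  0.035 ] [0.5061 0.022  0.016 ] [ 0.4984 -0.0926  0.0332]
91.25895246055468 0.028803657418085604
84.4777913279005 0.086167343552064
```

On line; about 86 mm left.

{"fn": "carry_out", "kwargs": {"increments": [[0.018,0.008,0,0,0,0,0],[0.018,0.008,0,0,0,0,0],[0.018,0.008,0,0,0,0,0],[0.018,0.008,0,0,0,0,0],[0.018,0.008,0,0,0,0,0]]}}

```text
time: 5.2
eef_pos: [0.5021, -0.054, 0.0333]
tcp_rot: [-0.0, 0.741, 0.672, -0.0]
wrist_force: [-0.2, -0.7, 0.4]
gripper_width: 0.0181
```

{"fn": "carry_out", "kwargs": {"increments": [[0.018,0.008,0,0,0,0,0],[0.018,0.008,0,0,0,0,0],[0.018,0.007,0,0,0,0,0],[0.018,0.007,0,0,0,0,0],[0.018,0.006,0,0,0,0,0]]}}

```text
time: 5.7
eef_pos: [0.5056, -0.0183, 0.0333]
tcp_rot: [-0.0, 0.741, 0.672, -0.0]
wrist_force: [0.2, -0.0, -0.5]
gripper_width: 0.0182
```

Run:
```python
from h import *
p,_=env.snapshot('scene'); crop('s',p,(190,190,350,310),5,'pics/s3.png')
```

```text
(no output)
```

View pics/s3.png

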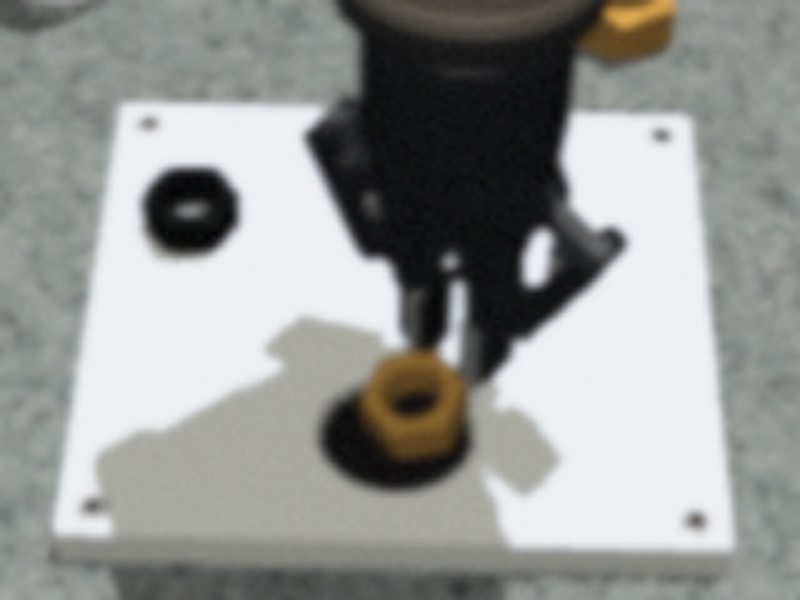

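The nut is tipped into the near part of the pocket, at about (415,395), with its rear on the rim. Push a little further.

{"fn": "carry_out", "kwargs": {"increments": [[0.018,0.004,0,0,0,0,0],[0.018,0.004,0,0,0,0,0],[0.018,0.003,0,0,0,0,0],[0.018,0.003,0,0,0,0,0],[0.018,0,0,0,0,0,0]]}}

```text
time: 6.25
eef_pos: [0.507, -0.0046, 0.0333]
tcp_rot: [-0.0, 0.74, 0.672, 0.0]
wrist_force: [-0.5, -0.3, -0.5]
gripper_width: 0.0178
```

Run:
```python
from h import *
p,_=env.snapshot('scene'); crop('s',p,(190,190,350,310),5,'pics/s4.png')
```

```text
(no output)
```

View pics/s4.png

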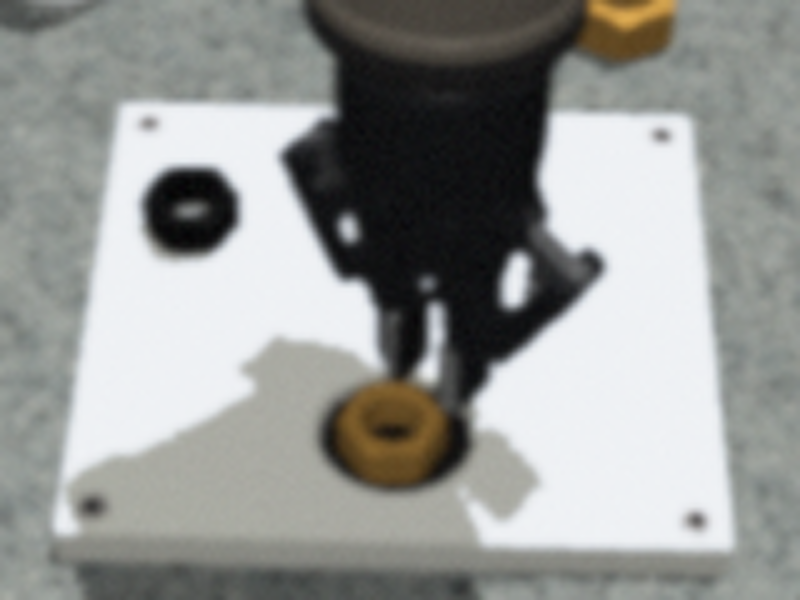

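The nut now looks seated in the pocket at (393,432). I'll back off, lift and check.

{"fn": "carry_out", "kwargs": {"increments": [[0.018,-0.006,0,0,0,0,0],[0.018,-0.01,0,0,0,0,0],[0.018,-0.008,0,-0.01,0,0,0],[0.018,0,0,-0.04,0,0,0],[0.018,0,0,-0.045,0,0,0]]}}

```text
time: 6.8
eef_pos: [0.5034, -0.0308, 0.1292]
tcp_rot: [-0.0, 0.741, 0.671, -0.001]
wrist_force: [0.9, 0.9, 1.3]
gripper_width: 0.0179
```

{"fn": "carry_out", "kwargs": {"increments": [[0.018,-0.02,0,-0.045,0,0,0],[0.018,-0.04,0,-0.04,0,0,0],[0.018,-0.045,0,0,0,0,0],[0.018,-0.045,0,0,0,0,0],[0.018,-0.045,0,0,0,0,0]]}}

```text
time: 7.3
eef_pos: [0.4853, -0.2207, 0.2098]
tcp_rot: [0.0, 0.741, 0.672, 0.001]
wrist_force: [1.1, 0.1, 0.0]
gripper_width: 0.0184
```

Run:
```python
from h import *
p,d=env.snapshot('scene'); crop('s',p,(190,190,350,310),5,'pics/s5.png')
c=env.calibration('scene');T=c['extrinsics']
v,u=np.mgrid[255:300,240:300]; dd=d[255:300,240:300]
q=cv2.undistortPoints(np.stack([u,v],-1).reshape(-1,1,2).astype(float),c['camera_matrix'],c['D'])[:,0]
P=(np.c_[q[:,0],-q[:,1],-np.ones(len(q))]*dd.reshape(-1,1))@T[:3,:3].T+T[:3,3]
hsv=cv2.cvtColor(p[255:300,240:300],cv2.COLOR_BGR2HSV).reshape(-1,3)
b=(hsv[:,1]>120)&(hsv[:,2]>60)&(P[:,2]>.0225)
pl=(hsv[:,1]<40)&(hsv[:,2]>140)
print(b.sum(),'plate z',np.median(P[pl,2]),'top z',np.median(P[b,2]),P[b,2].max(),'ctr',P[b].mean(0))
A=np.c_[P[b,:2]-P[b,:2].mean(0),np.ones(b.sum())]; print('slopes',np.linalg.lstsq(A,P[b,2],rcond=None)[0])
print(env.get_obs()['eef_pos'])
```

```text
181 plate z 0.014492857835661621 top z 0.026051818399021043 0.7064877095316038 ctr [0.5026 0.0341 0.0373]
slopes [-0.5866  0.956   0.0373]
[ 0.4833 -0.2284  0.2103]
```

View pics/s5.png

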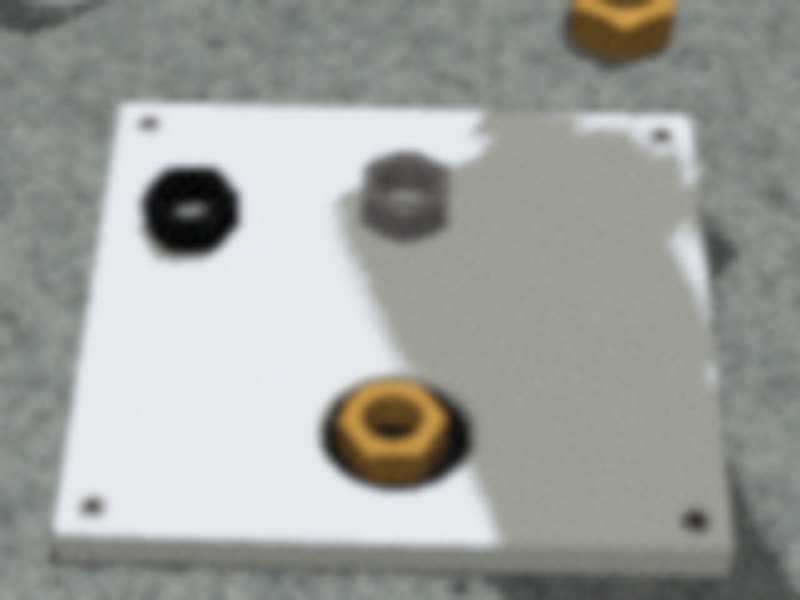

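The nut lies in the pocket at (393,430). Its top is 11.6 mm above the plate against an expected 12 mm. Steel at (405,197) and black at (190,210) are unchanged. I'll let the arm settle, then hand in.

{"fn": "carry_out", "kwargs": {"increments": [[0.018,0,0,0,0,0,0],[0.018,0,0,0,0,0,0],[0.018,0,0,0,0,0,0],[0.018,0,0,0,0,0,0],[0.018,0,0,0,0,0,0]]}}

```text
time: 7.85
eef_pos: [0.4864, -0.2175, 0.2087]
tcp_rot: [-0.0, 0.74, 0.673, 0.0]
wrist_force: [1.0, -0.1, -0.0]
gripper_width: 0.0178
```

```bash
python3 -c "
from cell import env
print(env.finish_job())"
```

```text
the job is handed in; nothing more can be done
None
```

I pushed the brass nut across the plate into the round pocket with the two fingers held 18 mm apart behind its rear corner. I then backed the arm clear and handed the job in at about 7.9 s. The force readings at the end of each move stayed under 2 N per axis.

- **Brass nut:** the last picture shows it lying level in the pocket. Its top measured 11.6 mm above the plate, against an expected 12 mm.
- **Steel and black nuts:** they appear at the same pixel positions as before the push.
- **Failed check:** my fit for the nut's tilt was spoiled by pixels with no depth reading. "Lies flat" therefore rests on that top height and the picture.
- **Disagreement:** the two cameras differed by up to about 8 mm on the nuts' positions. I aimed between them, and the close-up pictures confirmed the line during the push.

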